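Quick spin in the bench centrifuge

ROBOT

A 6-joint arm with a two-finger parallel gripper is mounted at the origin on the work surface. World frame = base frame: x ahead of the robot, y to its left, z up, the work surface at z = 0. Lengths are in m, angles in rad, forces in N, time in s.
With the tool pointing down it reaches from about 0.35 to 0.975 m from the base axis. Payload 4.9 kg.
Tool frame: the origin (TCP) lies at the very end of the fingers, on their centre line; the grasp point (between the pads) lies 19 mm behind it; z points along the fingers, x is the direction in which the jaws open and shut, and the axes are right-handed (so a half turn about z gives the same grasp; the last joint's range is limited). The gripper opens to 85 mm and grips with 20 to 120 N. Pads are 22 mm wide; open, the fingers measure 114 mm over their backs; the gripper's body (76 mm by 85 mm) begins 54 mm behind the grasp point. The pads swing forward as they close: fully open they stand 13 mm farther back than shut.
Start: joints at [1.135, 0.053, 1.613, -0, 1.476, -0.119], TCP at [0.195, 0.594, 0.231] pointing down, gripper open.
Joint ranges: [-3.01, 3.01], [-1.01, 2.22], [0.06, 2.58], [-1.02, 4.17], [0.09, 2.62], [-3.14, 3.14]. Speed limits (rad/s): [2.57, 2.57, 3.14, 3.14, 3.14, 3.14].

INTERFACE

Orientations are given as a rotation vector (axis times angle).
In Python, from station import monitor, imaging, ticket gives the robot as it stands.
- The arm moves only by the tool step_arm, never from a script. Its argument "targets" is one flat list of numbers, 4 for each row, row after row: the shift along the tool's x, y, z in m, then the turn about the tool's z in rad. In form: [tx, ty, tz, roll, tx, ty, tz, roll, ...]. A call has 1 to 12 rows; each row is the pose to reach, as a shift and turn from the pose measured when the call began, along the tool's axes at that moment; what a row does not reach only later rows make up. A row lasts 1/12 s, in which the tool goes at most 41.7 mm and 7.16 degrees, less where a joint would pass 70% of its speed; a pose out of reach is approached as far as the arm can. A call with a gripper value outside its range is refused whole. "grip" is the finger opening in m, from 0 to 0.0854, set as the call begins (left out, the last holds). The fingers move at their own pace and stop on an object; "force" is the grip in N (left out, the last holds). Time passes only in rows, so rows that repeat a pose let the fingers close. It gives the time, the measured TCP pose, the force and the opening at its end, in the units of the state.
- monitor.get_obs(): the state, without advancing time (a new reading comes with each control period).
- imaging.get_image(name): name is "scene" or "side" or "wrist"; returns a dict with "color" (384x512x3 uint8, red, green, blue), "depth" (384x512 float32, m along the optical axis (not along the pixel's ray), 0 where there is no reading), "fov_y" (degrees; the focal length in pixels is half the picture's height over the tangent of half this angle, whatever the lens; pixels are square), "cx", "cy" (the principal point, pixels), "R" (3x3) and "t" (3): a world point X has camera coordinates R X + t. Camera axes: x right, y down, z forward; pixel columns grow to the right and rows downward; lengths in m; the calibration is good to about 2 mm. A picture is of the moment at which its call begins.
- ticket.finish_job(): hands the job in, once; it reports no verdict.
Trained networks look in a picture, given as the dict that the camera call returned (one of the last four; its "shot" number tells which), for a name from the list of things; names that differ only in an ending like _2 or _b are one class to them, and where a whole thing is asked for, a point or a joint stands for the part that bears it (a point fixed in the world has none). Each returns a list of dicts, best first, with "score" (0 to 1); they miss things now and then, are a little off and sometimes report something else, mostly with a low value. They report only what shows in the picture. A call takes as long as a camera call.
- imaging.search_frame(name, picture): "uv" ([column, row] in pixels, amid what is visible of it).
- imaging.mark_of(name, picture): "uv" ([column, row] in pixels: a listed point, or the origin of a listed thing).
The state is a dict: "t": time; "q": joint angles; "dq": joint speeds; "effort": joint torques, N m; "tool_pos": TCP position; "tool_rot": TCP orientation; "contact_force": force on the tool from outside, world axes, zero at the start; "wrist_torque": the same for the moment, N m; "opening": finger opening in m.
Only numpy, scipy, OpenCV 4.12 (cv2) and the standard library are available. Lean on these libraries where they do the work, as an engineer would, in place of code of your own. Each camera call takes 0.05 s, during which the arm holds its last target.

TASK

Give the tubes already in the small bench centrifuge a quick spin; it is all fingertip work, nothing is gripped or lifted. Switch it on by pressing down the raised end of the rocker, push the open lid down until it is fully shut without slamming it, then keep the round key pressed for a good three seconds and let go. Press no other key, never press the round key while the lid is open, and leave the centrifuge and everything else where it stands.

Things in the scene. Friction and masses are not known exactly. Their poses are not given: they have to be found in the camera images.
- centrifuge: small cream bench centrifuge, 260 x 260 mm, 4 to 6.5 kg, loose on rubber feet. Origin under the centre of its footprint; x points to its back (hinge side), y to its left as seen by a worker in front of the panel, z up. Flat deck 105 mm high. The front 80 mm is the control panel, sloping at 12 degrees from 85 mm high at the front edge (x = -130 mm) to 102 mm at the deck (x = -50 mm)
- panel (a point): middle of the control panel (x = -90, y = 0, z = 93.5 mm of the centrifuge), x up the slope, z its outward normal. In a row across it, left to right: black rocker (y = +95 mm), dark flat display (+36, not a control), square key 20 x 20 mm (-16), round key 24 mm across (-60), oblong key 14 mm wide, 32 mm long up the slope (-104). Keys are of one dark grey plastic, stand 8 mm off the panel and sink 5 mm
- rocker (a joint): black mains rocker, 38 mm long from left to right, 22 mm wide, pivoted across its middle 6 mm above the panel. 0 = off, left end raised (11 mm off the panel); 0.36 rad = on, left end down (4 mm off the panel). Counts as on above 0.27 rad. About 3 to 4 N on the left end tips it and it stays as left
- rocker_end (a point): point on the top face of the rocker's raised left half, 14 mm from its pivot (moves with the rocker): the place to press. While off it stands at y = +108.5 mm of the centrifuge, about 10 mm off the panel
- lid (a joint): lid angle: 0 = shut, grows as it opens (starts open at 0.6 to 1.0 rad). Stiff hinge: it stays where left; 1 to 3 N near the front edge closes it. Flat cream lid with round clear window, 215 mm wide, reaching 165 mm forward of the hinge (lip in the middle to 174 mm); shut, its top is 124 mm above the bench and its front edge at x = -50 mm of the centrifuge, behind the panel
- lid_front (a point): point on the outer (top) face of the lid, in the middle of its width, 150 mm from the hinge and 15 mm behind the front edge; turns with the lid, its z axis is the outward normal of the lid's outer face. The place to push
- lid_hinge (a point): point on the lid's hinge axis, middle of its width, at x = +115 mm, z = 118 mm of the centrifuge; the axis runs along the centrifuge's y, and the outer face of the lid lies 6 mm above this point when shut
- square_key (a joint): travel of the square key, 0 = up, 0.005 m = fully down; not to be pressed
- round_key (a joint): travel of the round key (runs the rotor while it is held), 0 = up, 0.005 m = fully down; it counts as pressed beyond 0.003. Its spring takes about 2 N to start and 5 N fully down, and lifts it again when let go. It moves square to the sloping panel
- round_top (a point): centre of the top face of the round key; z axis is the panel's outward normal (tilted 12 degrees from vertical towards the front)
- oblong_key (a joint): travel of the oblong key (lid release), 0 = up, 0.005 m = fully down; not to be pressed
- rack: white plastic microtube rack with tubes, 120 x 66 x 44 mm, standing close to the right side of the centrifuge; origin under its centre
- jar: glass specimen jar with black cap, 60 mm across, 85 mm tall, standing close to the left side of the centrifuge; origin under its centre
- marker: dark marker pen 131 mm long, 12 mm thick, lying on the bench in front of the control panel; origin under its middle
- wash_bottle: white squeeze wash bottle, 66 mm across, 190 mm tall with its bent spout, on the right part of the bench; origin under its centre
- petri_dish: clear petri dish 92 mm across, 15 mm high, on the right part of the bench; origin under its centre
- forceps: steel forceps 120 mm long in the metal dissecting tray (300 x 200 x 45 mm) at the left; origin under the middle
- scissors: steel scissors about 150 mm long in the dissecting tray; origin under the middle
- scalpel: scalpel with green plastic handle, 125 mm long, in the dissecting tray; origin under the middle

How it is judged:
By the outcome, as a careful person would: the job done as asked, in the order asked, and still so for the second after the job is handed in, with the robot touching nothing.
It also fails if it takes over 58 s, if anything falls off the work surface, if the arm or the gripper's body presses on something with over 40 N, if the wrist force passes 120 N, or if a joint passes its speed limit or range.

## Working session

There is one attempt and no reset: what is moved stays moved. The work goes in short steps, Python scripts to look and compute and a tool call to move; the robot and the scene stay as the last step left them, time stands still between calls to the robot, and variables do not carry over. Pictures are saved under pics/ and viewed, and the job is handed in when it is done.

Besides the shell and the picture viewer there is one more tool, called after "Request:" by a JSON object that holds its "name" and its "arguments". step_arm: Moves the arm, as the interface text tells. Its arguments: {"type":"object","properties":{"targets":{"type":"array","items":{"type":"number"}},"grip":{"type":"number"},"force":{"type":"number"}},"required":["targets"]}

```bash
ls; mkdir -p pics
cat > h.py <<'E'
import numpy as np, cv2
from scipy.spatial.transform import Rotation as Ro
from station import monitor, imaging, ticket
def K(p):
    f=p["color"].shape[0]/2/np.tan(np.radians(p["fov_y"]/2)); return f
def proj(p,X):
    c=p["R"]@np.asarray(X)+p["t"]; f=K(p); return np.array([f*c[0]/c[2]+p["cx"],f*c[1]/c[2]+p["cy"]])
def back(p,u,v,d=None):
    f=K(p)
    if d is None:
        w=p["depth"][int(v)-1:int(v)+2,int(u)-1:int(u)+2]; w=w[w>0]; d=np.median(w) if w.size else np.nan
    c=np.array([(u-p["cx"])/f*d,(v-p["cy"])/f*d,d]); return np.asarray(p["R"]).T@(c-p["t"])
def save(p,n,s=1.5):
    im=cv2.cvtColor(p["color"],cv2.COLOR_RGB2BGR); cv2.imwrite("pics/"+n,cv2.resize(im,None,fx=s,fy=s))
E
python3 - <<'E'
from h import *
np.set_printoptions(precision=4,suppress=True)
print(monitor.get_obs())
for c in ["scene","side"]:
    p=imaging.get_image(c); save(p,c+"0.png"); np.save("pics/"+c+"0.npy",p,allow_pickle=True)
    print(c,p["fov_y"],"cam at",-np.asarray(p["R"]).T@p["t"])
    for n in ["panel","rocker_end","lid_front","lid_hinge","round_top","centrifuge","marker","jar","rack"]:
        for r in imaging.mark_of(n,p)[:2]:
            print(n,r["score"],r["uv"],back(p,*r["uv"]))
E
```

```text
pics
{'t': 0.0, 'q': array([ 1.135 ,  0.0534,  1.6143,  0.    ,  1.476 , -0.119 ]), 'dq': array([-0.0013, -0.0001, -0.0004, -0.0007,  0.0005, -0.0016]), 'effort': array([  0.0014, -39.3663, -37.0185,   0.0001,   0.0067,  -0.    ]), 'tool_pos': array([0.1944, 0.5933, 0.2301]), 'tool_rot': array([ 2.5433,  1.8426, -0.0028]), 'contact_force': array([ 0.6135,  1.0111, -0.2372]), 'wrist_torque': array([-0.014 , -0.0322, -0.0028]), 'opening': 0.0855112756383654}
scene 48.91722309859904 cam at [0.4443 0.8751 1.306 ]
panel 0.57 [276.7, 187.1] [ 0.5103 -0.0279  0.1018]
panel 0.56 [279.5, 220.9] [0.4852 0.1066 0.093 ]
rocker_end 0.58 [272.4, 248.7] [0.496  0.2198 0.1008]
lid_front 0.58 [251.6, 186.8] [0.585  0.0646 0.2122]
lid_hinge 0.64 [222.6, 203.0] [0.6875 0.0695 0.1069]
round_top 0.62 [285.8, 206.6] [0.4697 0.0508 0.101 ]
marker 0.53 [299.3, 252.0] [0.4064 0.1692 0.0075]
jar 0.71 [229.8, 271.9] [0.6238 0.2985 0.057 ]
jar 0.27 [253.1, 230.2] [0.5674 0.1614 0.1037]
rack 0.62 [277.9, 187.1] [ 0.5092 -0.0746  0.0403]
side 47.398132804613056 cam at [0.4471 1.0749 0.7596]
panel 0.88 [285.9, 221.3] [0.4846 0.1282 0.0967]
rocker_end 0.65 [225.5, 349.5] [0.5927 0.4818 0.0165]
rocker_end 0.61 [281.0, 242.9] [0.4923 0.223  0.0981]
lid_front 0.61 [245.7, 170.2] [0.5988 0.0352 0.1961]
lid_hinge 0.82 [215.7, 204.3] [0.6674 0.1334 0.1463]
round_top 0.51 [290.9, 208.7] [0.4737 0.062  0.0934]
centrifuge 0.69 [255.4, 242.6] [0.5544 0.2311 0.1022]
marker 0.44 [313.4, 254.6] [0.4093 0.1518 0.008 ]
rack 0.6 [311.5, 257.8] [0.4144 0.1636 0.0064]
rack 0.4 [278.9, 204.4] [0.5074 0.0527 0.1002]
```

View pics/scene0.png

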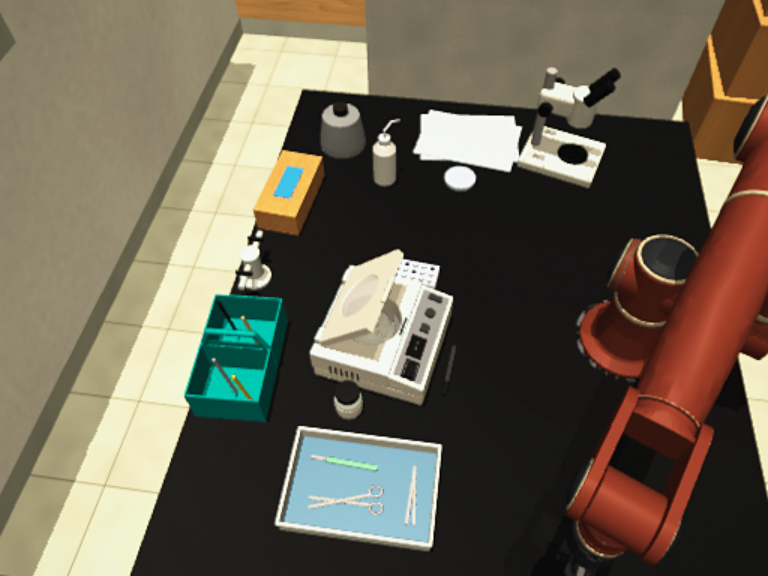

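View pics/side0.png

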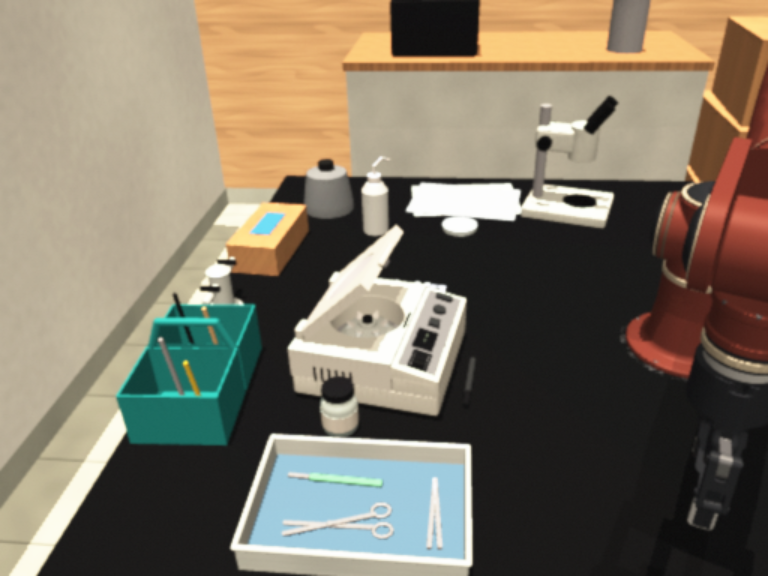

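Run:
```python
from h import *
for c,b in [("scene",(195,155,315,285)),("side",(185,140,325,300))]:
    p=np.load("pics/%s0.npy"%c,allow_pickle=True).item()
    im=cv2.cvtColor(p["color"],cv2.COLOR_RGB2BGR)[b[1]:b[3],b[0]:b[2]]
    s=4.5 if c=="scene" else 3.7
    im=cv2.resize(im,None,fx=s,fy=s,interpolation=cv2.INTER_CUBIC)
    for k in range(0,b[2]-b[0],10):
        cv2.putText(im,str(b[0]+k),(int(k*s),8),0,.3,(0,0,255)); cv2.line(im,(int(k*s),9),(int(k*s),14),(0,0,255))
    for k in range(0,b[3]-b[1],10):
        cv2.putText(im,str(b[1]+k),(0,int(k*s)),0,.3,(0,0,255))
    cv2.imwrite("pics/%s0c.png"%c,im); print(im.shape)
```

```text
(585, 540, 3)
(592, 518, 3)
```

View pics/scene0c.png

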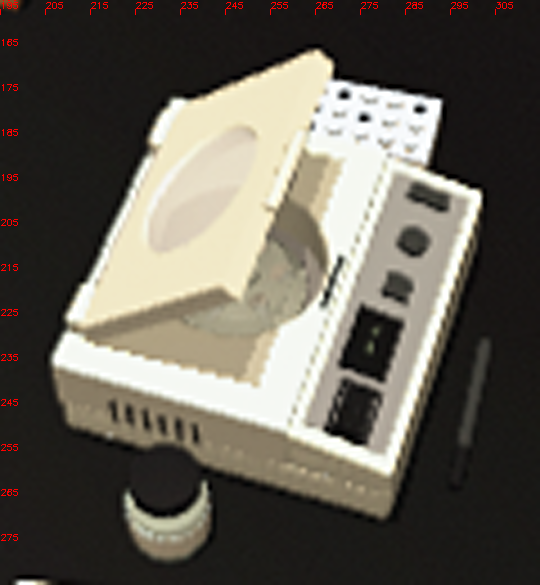

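View pics/side0c.png

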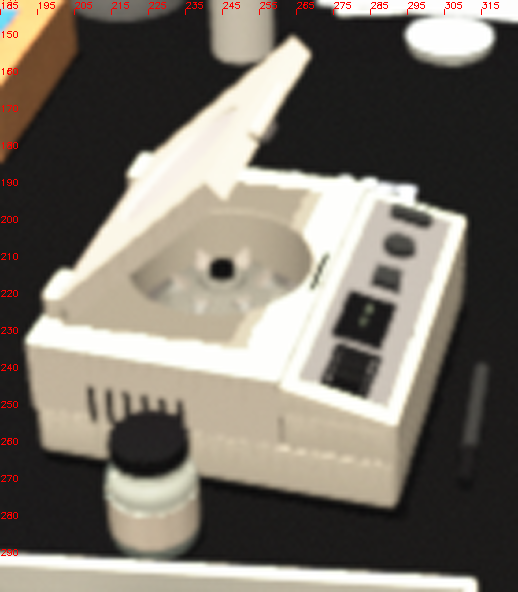

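```bash
cat > fit.py <<'E'
from h import *
from scipy.optimize import least_squares
a=np.radians(12); n=np.array([-np.sin(a),0,np.cos(a)]); up=np.array([np.cos(a),0,np.sin(a)])
P0=np.array([-.090,0,.0935])
def pan(y,h,s=0): return P0+np.array([0,y,0])+h*n+s*up
round_top=pan(-.060,.008)
def W(v,X): c,s=np.cos(v[2]),np.sin(v[2]); X=np.asarray(X); return np.array([v[0]+c*X[0]-s*X[1],v[1]+s*X[0]+c*X[1],X[2]])
def lidpt(th,r,h,y=0):  # r from hinge, h above hinge plane (6mm outer face)
    return np.array([.115-r*np.cos(th)-h*np.sin(th)*-1*-1*-1*-1 if False else .115-r*np.cos(th)+h*np.sin(th),y,.118+r*np.sin(th)+h*np.cos(th)])
E
python3 - <<'E'
from fit import *
obs={"scene":(4.5,195,155,{"r":(413,240),"s":(398,288),"o":(428,195),"fl":(392,473),"fr":(480,193),"bl":(52,360),"pl":(290,428),"lfl":(240,283),"lfr":(325,55)}),
"side":(3.7,185,140,{"r":(399,246),"s":(387,279),"o":(411,216),"fl":(397,423),"fr":(465,217),"bl":(28,340),"pl":(282,388),"lfr":(297,38)})}
M={"r":pan(-.06,.008),"s":pan(-.016,.008),"o":pan(-.104,.008),"fl":(-.13,.13,.085),"fr":(-.13,-.13,.085),"bl":(.13,.13,.105),"pl":(-.05,.13,.104)}
P={c:np.load("pics/%s0.npy"%c,allow_pickle=True).item() for c in obs}
def res(v,full=False):
    o=[]
    for c,(s,bx,by,d) in obs.items():
        for k,(x,y) in d.items():
            X=lidpt(v[3],.165,.006,.1075*(1 if k=="lfl" else -1)) if k[0]=="l" else M[k]
            e=proj(P[c],W(v,X))-np.array([bx+(x+.5)/s-.5,by+(y+.5)/s-.5]); o.append(e)
            if full: print(c,k,e.round(2))
    return np.concatenate(o)
r=least_squares(res,[.57,.1,0,.8],loss="soft_l1"); v=r.x
print(v); res(v,True)
np.save("v.npy",v)
for n_,X in [("round",pan(-.06,.008)),("rock",pan(.1085,.010)),("lidf",lidpt(v[3],.15,.006)),("hinge",(.115,0,.118))]: print(n_,W(v,X).round(4))
for c in P:
    for n_,X in [("round",pan(-.06,.008)),("rock",pan(.1085,.010)),("deckR",(-.04,.1,.105)),("lidf",lidpt(v[3],.15,.006)),("panel",pan(.005,0))]:
        u=proj(P[c],W(v,X)); print(c,n_,u.round(1),back(P[c],*u.round()).round(4),W(v,X).round(4))
E
```

```text
[ 0.56831865  0.09768399 -0.17408547  0.74967421]
scene r [-0.09 -0.46]
scene s [-0.28 -0.88]
scene o [-0.02 -0.37]
scene fl [-0.22  0.38]
scene fr [ 0.54 -0.26]
scene bl [-0.59  0.85]
scene pl [-1.31  0.77]
scene lfl [-3.43  1.45]
scene lfr [-0.98 -0.41]
side r [ 0.76 -1.25]
side s [ 0.66 -1.52]
side o [ 0.66 -1.29]
side fl [0.73 0.23]
side fr [0.75 0.23]
side bl [-0.34  0.75]
side pl [-0.37 -1.46]
side lfr [0.48 0.88]
round [0.4676 0.0545 0.1013]
rock [0.4964 0.2205 0.1033]
lidf [0.5775 0.0961 0.2246]
hinge [0.6816 0.0778 0.118 ]
scene round [286.3 207.5] [0.4689 0.0527 0.1015] [0.4676 0.0545 0.1013]
scene rock [272.3 248.5] [0.4975 0.2182 0.1021] [0.4964 0.2205 0.1033]
scene deckR [257.7 241.7] [0.5452 0.2027 0.1026] [0.5462 0.2031 0.105 ]
scene lidf [252.4 192.6] [0.5776 0.1033 0.232 ] [0.5775 0.0961 0.2246]
scene panel [280.5 223.9] [0.4821 0.1201 0.0954] [0.4805 0.1182 0.0935]
side round [293.2 204.9] [0.4683 0.0529 0.0998] [0.4676 0.0545 0.1013]
side rock [279.4 240.5] [0.4974 0.2193 0.1009] [0.4964 0.2205 0.1033]
side deckR [259.8 234.9] [0.5459 0.2015 0.1035] [0.5462 0.2031 0.105 ]
side lidf [250.6 171.9] [0.5737 0.1167 0.2355] [0.5775 0.0961 0.2246]
side panel [287.6 220.2] [0.4795 0.1149 0.0919] [0.4805 0.1182 0.0935]
```

```bash
cat >> fit.py <<'E'
v=np.load("v.npy") if __import__("os").path.exists("v.npy") else None
def plan(tgt,yaw=None,o=None):
    o=o or monitor.get_obs(); R=Ro.from_rotvec(o["tool_rot"]).as_matrix()
    d=R.T@(np.asarray(tgt)-o["tool_pos"])
    roll=None
    if yaw is not None:
        x=np.array([np.cos(yaw),np.sin(yaw),0]); l=R.T@x; roll=np.arctan2(l[1],l[0])
        roll=(roll+np.pi/2)%np.pi-np.pi/2
    return d.round(4),None if roll is None else round(roll,4)
E
python3 - <<'E'
from fit import *
o=monitor.get_obs(); print(o["t"],Ro.from_rotvec(o["tool_rot"]).as_matrix().round(3))
t=W(v,pan(.05,0,-.03)); t[2]=.25
print(t,plan(t,v[2]))
E
```

```text
1.0 [[ 0.311  0.95   0.   ]
 [ 0.95  -0.311  0.   ]
 [ 0.     0.    -1.   ]]
[0.45943845 0.16759961 0.25      ] (array([-0.3226,  0.3844, -0.0187]), np.float64(1.4281))
```

Request:
{"name": "step_arm", "arguments": {"targets": [-0.03,0.035,-0.01,0.12,-0.06,0.07,-0.02,0.24,-0.09,0.105,-0.02,0.36,-0.12,0.14,-0.02,0.48,-0.15,0.175,-0.02,0.6,-0.18,0.21,-0.02,0.72,-0.21,0.245,-0.02,0.84,-0.24,0.28,-0.02,0.96,-0.265,0.315,-0.02,1.08,-0.29,0.345,-0.02,1.2,-0.31,0.37,-0.02,1.32,-0.323,0.384,-0.02,1.42], "grip": 0, "force": 40}}

```text
t: 2.0
tool_pos: [0.4578, 0.1687, 0.2517]
tool_rot: [-3.13, 0.269, -0.002]
contact_force: [0.8, 1.1, 0.3]
opening: -0.0002
```

Request:
{"name": "step_arm", "arguments": {"targets": [0,0,0,0,0,0,0,0]}}

```text
t: 2.17
tool_pos: [0.4587, 0.1668, 0.2519]
tool_rot: [-3.129, 0.276, -0.002]
contact_force: [-1.1, 0.6, 0.1]
opening: -0.0
```

Run:
```python
from fit import *
o=monitor.get_obs(); print(o)
p=imaging.get_image("wrist"); save(p,"w1.png"); np.save("pics/w1.npy",p,allow_pickle=True)
print("cam",-p["R"].T@p["t"])
for n_,X in [("round",pan(-.06,.008)),("rock",pan(.1085,.010)),("lidf",lidpt(v[3],.15,.006))]:
  u=proj(p,W(v,X)); print(n_,W(v,X),u*1.5)
```

```text
{'t': 2.1667, 'q': array([ 1.96086296e-01, -2.96677115e-01,  1.89823734e+00,  3.09421755e-04,
        1.53872690e+00,  3.71785836e-01]), 'dq': array([ 0.06412282, -0.01019632,  0.0101066 ,  0.0162102 ,  0.00557419,
       -0.00218185]), 'effort': array([-1.61804561e+00, -2.44025338e+01, -3.77076387e+01, -1.57643133e-01,
       -5.58295171e-02,  2.29523069e-02]), 'tool_pos': array([0.45865977, 0.16684542, 0.25185754]), 'tool_rot': array([-3.12881577e+00,  2.75590359e-01, -1.83213440e-03]), 'contact_force': array([-1.07168173,  0.6432797 ,  0.08936902]), 'wrist_torque': array([-0.00650293, -0.00283241,  0.00162806]), 'opening': -6.563576388458707e-06}
cam [0.47076307 0.23625663 0.39440079]
round [0.46764836 0.05446764 0.10132518] [415.27090504 405.04020279]
rock [0.49642429 0.22049285 0.10328148] [420.33856839 182.42366749]
lidf [0.57747982 0.09607286 0.22460152] [658.9894076  434.04404645]
```

View pics/w1.png

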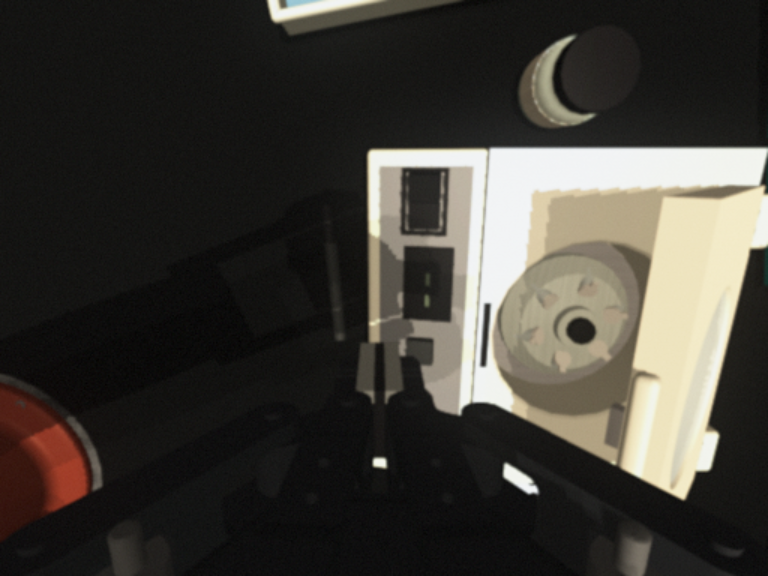

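Run:
```python
from fit import *
p=np.load("pics/w1.npy",allow_pickle=True).item()
im=cv2.cvtColor(p["color"],cv2.COLOR_RGB2BGR)[90:280,235:335]
cv2.imwrite("pics/w1c.png",cv2.resize(im,None,fx=3.1,fy=3.1,interpolation=cv2.INTER_CUBIC))
M={"s":(pan(-.016,.008),(420,351)),"fl":((-.13,.13,.085),(370,150)),"pl":((-.05,.13,.103),(488,149)),"rr":(pan(.095-.0178,.011-.002),(425,235)),"rl":(pan(.095+.0178,.0127),(425,169)),}
def res(q,f=0):
    o=[]
    for k,(X,uv) in M.items():
        e=proj(p,W(q,X))-((np.array(uv)+.5)/1.5-.5); o.append(e)
        if f: print(k,e.round(2))
    return np.concatenate(o)
from scipy.optimize import least_squares
r=least_squares(res,v[:3],loss="soft_l1"); print(r.x,v); res(r.x,1)
for x in (r.x,v): print(W(x,pan(-.06,.008)),W(x,pan(.1085,.01)))
```

```text
[ 0.57094484  0.09696977 -0.17809346] [ 0.56831865  0.09768399 -0.17408547  0.74967421]
s [0.21 1.52]
fl [-0.88 -0.44]
pl [ 1.96 -0.29]
rr [-0.65 -3.77]
rl [0.07 4.58]
[0.47010215 0.05415725 0.10132518] [0.49954327 0.22006579 0.10328148]
[0.46764836 0.05446764 0.10132518] [0.49642429 0.22049285 0.10328148]
```

View pics/w1c.png

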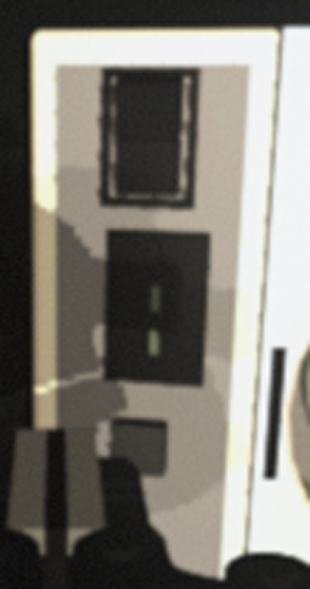

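```bash
python3 - <<'E'
from fit import *
p=np.load("pics/w1.npy",allow_pickle=True).item()
def at(u,v_,z):
    f=K(p); C=-p["R"].T@p["t"]; d=p["R"].T@np.array([(u-p["cx"])/f,(v_-p["cy"])/f,1]); return C+d*(z-C[2])/d[2]
q=np.array([.5700,.0972,-.177,v[3]])
print("pivot",at(283,134.3,.0995),W(q,pan(.095,.006)), "Lend",at(283,114.5,.1045),W(q,pan(.1128,.0115)))
print("sq",at(279.5,234,.1013),W(q,pan(-.016,.008)))
print(back(p,283,125),back(p,283,120),back(p,283,145))
np.save("v.npy",q);
E
python3 - <<'E'
from fit import *
o=monitor.get_obs()
t=W(v,pan(.109,.010,-.003)); print(t,plan(t,v[2]))
E
```

```text
pivot [0.49767657 0.2073377  0.0995    ] [0.49690549 0.20678236 0.09936889] Lend [0.50002364 0.22681737 0.1045    ] [0.49891401 0.2245056  0.1047487 ]
sq [0.47754676 0.09920111 0.1013    ] [0.47695159 0.0975898  0.10132518]
[0.49882202 0.21664687 0.10166437] [0.49935873 0.2215613  0.10344993] [0.49616072 0.19647708 0.09867256]
[0.49566332 0.22122675 0.10265774] (array([ 0.0279, -0.0586,  0.1492]), np.float64(0.004))
```

Request:
{"name": "step_arm", "arguments": {"targets": [0.01,-0.02,0.03,0.0,0.02,-0.04,0.06,0.0,0.03,-0.057,0.09,0.0,0.03,-0.057,0.11,0.0,0.03,-0.057,0.125,0.0,0.03,-0.057,0.132,0.0,0.03,-0.057,0.132,0.0,0.03,-0.057,0.132,0.0]}}

```text
t: 2.88
tool_pos: [0.4971, 0.2202, 0.1203]
tool_rot: [-3.129, 0.268, -0.002]
contact_force: [-0.4, 0.4, -0.5]
opening: 0.0001
```

Run:
```python
from fit import *
o=monitor.get_obs(); print(o["t"],o["tool_pos"],o["contact_force"])
t=W(v,pan(.109,.010,-.003)); print(t,plan(t,v[2]))
for c in ["wrist","side"]:
    p=imaging.get_image(c); np.save("pics/%s2.npy"%c,p,allow_pickle=True)
    u=proj(p,o["tool_pos"]).astype(int); print(u)
    x0,y0=max(0,u[0]-70),max(0,u[1]-70)
    im=cv2.cvtColor(p["color"],cv2.COLOR_RGB2BGR)[y0:u[1]+70,x0:u[0]+70]
    cv2.imwrite("pics/%s2c.png"%c,cv2.resize(im,None,fx=4,fy=4,interpolation=cv2.INTER_CUBIC)); print(x0,y0)
```

```text
2.8833 [0.49713105 0.22024137 0.12033827] [-0.35327811  0.40105746 -0.52570982]
[0.49566332 0.22122675 0.10265774] (array([-0.0016, -0.0007,  0.0177]), np.float64(0.0059))
[252 243]
182 173
[279 234]
209 164
```

View pics/side2c.png

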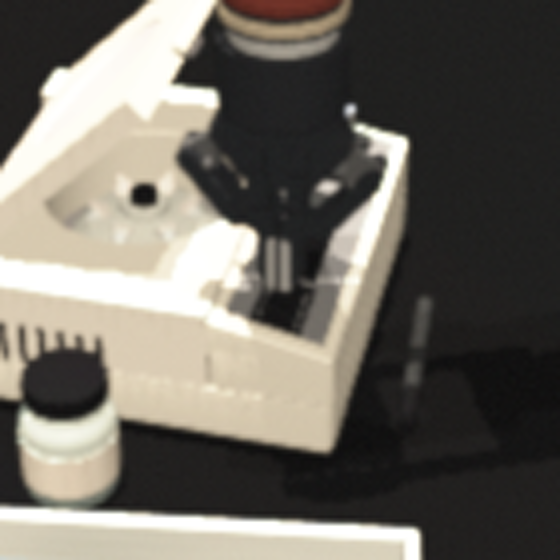

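View pics/wrist2c.png

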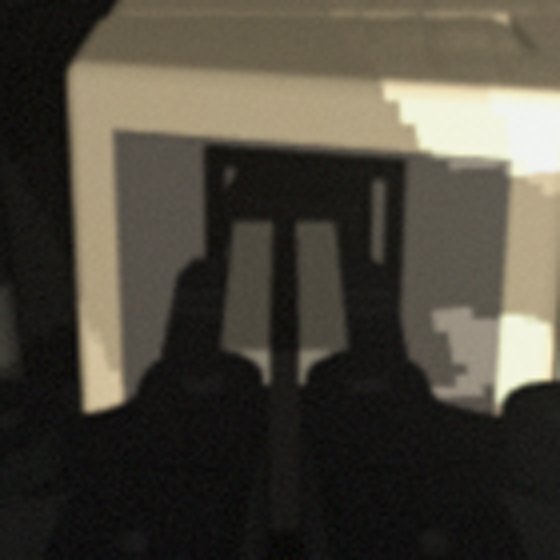

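Request:
{"name": "step_arm", "arguments": {"targets": [-0.001,-0.001,0.004,0.0,-0.001,-0.001,0.008,0.0,-0.001,-0.001,0.012,0.0,-0.001,-0.001,0.014,0.0,-0.001,-0.001,0.016,0.0,-0.001,-0.001,0.018,0.0,-0.001,-0.001,0.02,0.0,-0.001,-0.001,0.02,0.0]}}

```text
t: 3.65
tool_pos: [0.498, 0.2214, 0.102]
tool_rot: [-3.127, 0.27, -0.007]
contact_force: [0.1, 1.0, 1.1]
opening: -0.0001
```

Request:
{"name": "step_arm", "arguments": {"targets": [0,0,0.002,0,0,0,0.004,0,0,0,0.004,0]}}

```text
t: 3.9
tool_pos: [0.4987, 0.2216, 0.0992]
tool_rot: [-3.127, 0.27, -0.009]
contact_force: [-0.3, -0.1, 7.2]
opening: 0.0
```

Run:
```python
from fit import *
for i in range(1):
    o=monitor.get_obs(); print(o["t"],o["tool_pos"],o["contact_force"],o["wrist_torque"])
```

```text
3.9 [0.49874071 0.22155344 0.09923862] [-0.30996127 -0.05215994  7.16496878] [-0.1607141   0.23255374 -0.03518768]
```

Request:
{"name": "step_arm", "arguments": {"targets": [0,0,0.002,0,0,0,0.003,0,0,0,0.003,0]}}

```text
t: 4.15
tool_pos: [0.4991, 0.2216, 0.0989]
tool_rot: [-3.128, 0.27, -0.009]
contact_force: [-8.4, -1.0, 15.9]
opening: -0.0
```

Request:
{"name": "step_arm", "arguments": {"targets": [0,0,-0.01,0,0,0,-0.04,0,-0.02,0.03,-0.08,0,-0.05,0.06,-0.1,0,-0.05,0.06,-0.12,0,-0.05,0.06,-0.13,0,-0.05,0.06,-0.14,0,-0.05,0.06,-0.14,0]}}

```text
t: 4.82
tool_pos: [0.44, 0.1711, 0.2404]
tool_rot: [-3.126, 0.27, -0.015]
contact_force: [1.0, 0.3, 0.8]
opening: 0.0003
```

Run:
```python
from fit import *
o=monitor.get_obs(); print(o["t"],o["tool_pos"],o["contact_force"])
p=imaging.get_image("wrist"); np.save("pics/w3.npy",p,allow_pickle=True); save(p,"w3.png")
for y in (.112,.108,.1,.09,.082,.078):
    u=proj(p,W(v,pan(y,.008))); print(y,u.round(1),back(p,*u.round())[2].round(4))
u0=proj(p,W(v,pan(.09,.008))).astype(int); x0,y0=max(0,u0[0]-60),max(0,u0[1]-50)
im=cv2.cvtColor(p["color"],cv2.COLOR_RGB2BGR)[y0:y0+110,x0:x0+130]; print(x0,y0)
im=cv2.convertScaleAbs(im,alpha=1.8)
cv2.imwrite("pics/w3c.png",cv2.resize(im,None,fx=5,fy=5,interpolation=cv2.INTER_CUBIC))
```

```text
4.8167 [0.43997843 0.17110215 0.24043611] [1.04789256 0.3210874  0.81482894]
0.112 [302.6 119.9] 0.098
0.108 [302.4 124.1] 0.0977
0.1 [302.  132.5] 0.0994
0.09 [301.4 142.9] 0.1006
0.082 [301. 151.] 0.1029
0.078 [300.8 155. ] 0.1039
241 92
```

View pics/w3c.png

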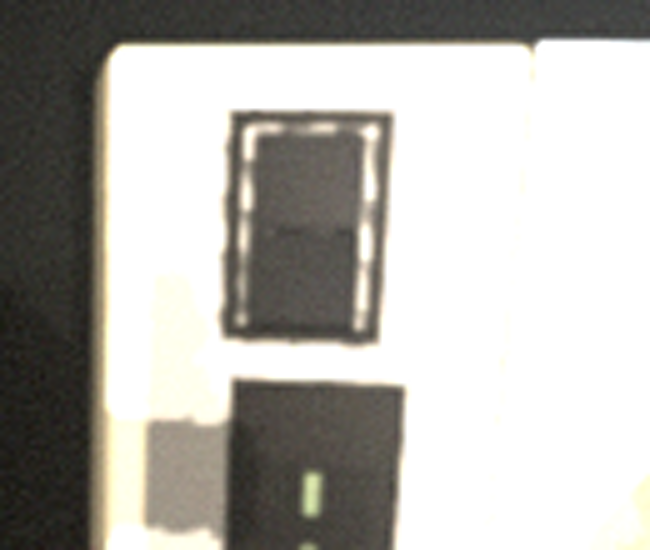

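Run:
```python
from fit import *
c,s=np.cos(v[2]),np.sin(v[2])
for nm in ["scene0","side0"]:
    p=np.load("pics/%s.npy"%nm,allow_pickle=True).item()
    f=K(p); vv,uu=np.mgrid[0:384,0:512]; d=p["depth"]
    C=np.stack([(uu-p["cx"])/f*d,(vv-p["cy"])/f*d,d],-1).reshape(-1,3); X=(C-p["t"])@p["R"]
    L=X-np.array([v[0],v[1],0]); L=np.stack([c*L[:,0]+s*L[:,1],-s*L[:,0]+c*L[:,1],L[:,2]],1)
    m=(d.ravel()>0)&(abs(L[:,1])<.1)&(L[:,0]>-.02)&(L[:,0]<.12)&(L[:,2]>.13)&(L[:,2]<.26); L=L[m]
    ang=np.arctan2(L[:,2]-.118,.115-L[:,0]); r=np.hypot(L[:,2]-.118,.115-L[:,0])
    h=6e-3; th=ang-np.arcsin(h/r)
    print(nm,m.sum(),[ (round(a,2),np.percentile(th[(r>a)&(r<a+.02)],[20,50,80]).round(3)) for a in (.06,.08,.1,.12,.14,.155)],r.max())
```

```text
scene0 1467 [(0.06, array([0.712, 0.732, 0.752])), (0.08, array([0.725, 0.741, 0.755])), (0.1, array([0.737, 0.75 , 0.759])), (0.12, array([0.748, 0.758, 0.766])), (0.14, array([0.756, 0.763, 0.77 ])), (0.15, array([0.697, 0.737, 0.765]))] 0.17955782031121256
side0 931 [(0.06, array([0.721, 0.733, 0.753])), (0.08, array([0.734, 0.743, 0.758])), (0.1, array([0.742, 0.752, 0.762])), (0.12, array([0.752, 0.763, 0.766])), (0.14, array([0.764, 0.765, 0.767])), (0.15, array([0.686, 0.726, 0.758]))] 0.176140920753911
```

```bash
cat >> fit.py <<'E'
def lidtcp(th,w=.0135,r=.15,dz=0,y=0):
    X=lidpt(th,r,.006,y)+np.array([w*np.cos(0),0,dz]); return W(v,X)
E
python3 - <<'E'
from fit import *
o=monitor.get_obs()
t=lidtcp(.77,dz=.03); print(t,plan(t,v[2]))
a=lidtcp(.77)
for th in (.77,.7,.6,.5,.4,.3,.2,.1,0): print(th,lidtcp(th), plan(o["tool_pos"]+lidtcp(th)-a))
E
```

```text
[0.59459977 0.09279979 0.25672775] (array([ 0.1664,  0.0505, -0.0171]), np.float64(0.0052))
0.77 [0.59459977 0.09279979 0.22672775] (array([ 0., -0., -0.]), None)
0.7 [0.58736339 0.09409418 0.21922171] (array([-0.0074, -0.    ,  0.0075]), None)
0.6 [0.57796116 0.09577597 0.20764838] (array([-0.017, -0.   ,  0.019]), None)
0.5 [0.56974324 0.09724593 0.19517933] (array([-0.0255, -0.    ,  0.0314]), None)
0.4 [0.56279177 0.09848935 0.18193912] (array([-0.0326, -0.    ,  0.0446]), None)
0.3 [0.55717618 0.09949382 0.16806005] (array([-0.0384,  0.    ,  0.0584]), None)
0.2 [0.5529526 0.1002493 0.1536808] (array([-0.0428,  0.    ,  0.0728]), None)
0.1 [0.55016322 0.10074824 0.13894504] (array([-0.0457,  0.0001,  0.0875]), None)
0 [0.54883591 0.10098566 0.124     ] (array([-4.720e-02,  1.000e-04,  1.024e-01]), None)
```

Request:
{"name": "step_arm", "arguments": {"targets": [0,0,-0.025,0,0.02,0.01,-0.05,0,0.05,0.02,-0.05,0,0.08,0.03,-0.05,0,0.11,0.04,-0.05,0,0.14,0.05,-0.05,0,0.166,0.05,-0.045,0,0.166,0.05,-0.03,0,0.166,0.05,-0.018,0,0.166,0.05,-0.018,0,0.166,0.05,-0.018,0]}}

```text
t: 5.78
tool_pos: [0.5926, 0.094, 0.2546]
tool_rot: [-3.128, 0.268, -0.002]
contact_force: [0.9, 0.3, 0.4]
opening: 0.0002
```

Run:
```python
from fit import *
o=monitor.get_obs(); print(o["t"],o["tool_pos"],o["contact_force"]); print(Ro.from_rotvec(o["tool_rot"]).as_matrix().round(3))
print(plan(lidtcp(.77),v[2]))
p=imaging.get_image("side"); save(p,"s4.png",1.5)
```

```text
5.7833 [0.59264145 0.09400838 0.25462682] [0.90821501 0.34192186 0.37251276]
[[ 0.985 -0.17   0.002]
 [-0.17  -0.985  0.002]
 [ 0.001 -0.002 -1.   ]]
(array([0.0021, 0.0009, 0.0279]), np.float64(0.0061))
```

View pics/s4.png

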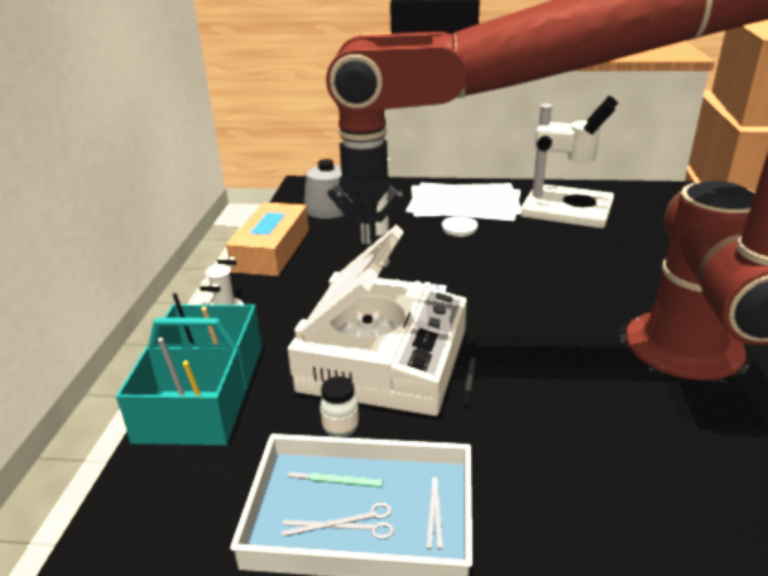

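Request:
{"name": "step_arm", "arguments": {"targets": [0.002,0.001,0.01,0,0.002,0.001,0.018,0,0.002,0.001,0.024,0,0.002,0.001,0.027,0,0,0.001,0.03,0,-0.003,0.001,0.033,0,-0.006,0.001,0.036,0,-0.009,0.001,0.04,0,-0.012,0.001,0.043,0,-0.015,0.001,0.047,0]}}

```text
t: 6.67
tool_pos: [0.5784, 0.0958, 0.2096]
tool_rot: [-3.127, 0.268, -0.008]
contact_force: [0.6, -0.8, 2.5]
opening: -0.0003
```

Run:
```python
from fit import *
o=monitor.get_obs(); print(o["t"],o["tool_pos"],o["contact_force"])
for th in (.6,.5,.4,.3,.2,.1,0): print(th, plan(lidtcp(th),v[2],o))
p=imaging.get_image("side"); im=cv2.cvtColor(p["color"],cv2.COLOR_RGB2BGR)[110:290,180:340]; cv2.imwrite("pics/s5.png",cv2.resize(im,None,fx=3.3,fy=3.3,interpolation=cv2.INTER_CUBIC))
```

```text
6.6667 [0.57837067 0.09577225 0.20962264] [ 0.55492724 -0.81998073  2.50974831]
0.6 (array([-0.0004,  0.0001,  0.002 ]), np.float64(0.0062))
0.5 (array([-0.0088,  0.0001,  0.0144]), np.float64(0.0062))
0.4 (array([-0.016 ,  0.0001,  0.0276]), np.float64(0.0062))
0.3 (array([-0.0217,  0.0001,  0.0415]), np.float64(0.0062))
0.2 (array([-0.0261,  0.0001,  0.0558]), np.float64(0.0062))
0.1 (array([-0.029 ,  0.0001,  0.0705]), np.float64(0.0062))
0 (array([-0.0304,  0.0002,  0.0855]), np.float64(0.0062))
```

View pics/s5.png

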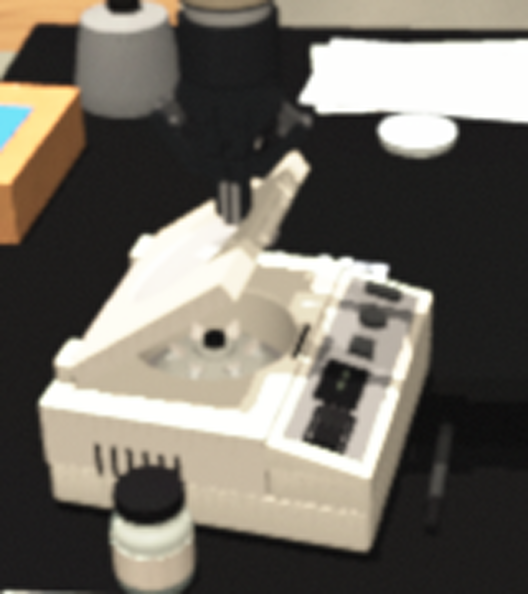

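Request:
{"name": "step_arm", "arguments": {"targets": [-0.003,0,0.005,0,-0.006,0,0.01,0,-0.009,0,0.0145,0,-0.012,0,0.019,0,-0.014,0,0.0235,0,-0.016,0,0.028,0,-0.018,0,0.0325,0,-0.02,0,0.037,0,-0.0217,0,0.0415,0,-0.0235,0,0.046,0,-0.025,0,0.051,0,-0.026,0,0.0555,0]}}

```text
t: 7.72
tool_pos: [0.5517, 0.1005, 0.1522]
tool_rot: [-3.127, 0.268, -0.004]
contact_force: [-0.5, -0.2, 1.2]
opening: 0.0001
```

Run:
```python
from fit import *
o=monitor.get_obs(); print(o["t"],o["tool_pos"],o["contact_force"])
for th in (.2,.15,.1,.05,0): print(th, plan(lidtcp(th),v[2],o))
```

```text
7.7167 [0.55169658 0.10047651 0.15220848] [-0.53031636 -0.18848208  1.19885982]
0.2 (array([ 0.0013,  0.    , -0.0015]), np.float64(0.0063))
0.15 (array([-0.0003,  0.    ,  0.0059]), np.float64(0.0063))
0.1 (array([-0.0016,  0.    ,  0.0133]), np.float64(0.0063))
0.05 (array([-0.0025,  0.    ,  0.0207]), np.float64(0.0063))
0 (array([-0.003 ,  0.0001,  0.0282]), np.float64(0.0063))
```

Slow down for the last part.

Request:
{"name": "step_arm", "arguments": {"targets": [0,0,0.003,0,-0.001,0,0.006,0,-0.001,0,0.009,0,-0.002,0,0.012,0,-0.002,0,0.0145,0,-0.002,0,0.017,0,-0.002,0,0.019,0,-0.003,0,0.021,0,-0.003,0,0.0225,0,-0.003,0,0.024,0,-0.003,0,0.0255,0,-0.003,0,0.0265,0]}}

```text
t: 8.72
tool_pos: [0.5487, 0.1011, 0.1255]
tool_rot: [-3.128, 0.268, -0.004]
contact_force: [-0.6, 0.4, 0.7]
opening: -0.0
```

Request:
{"name": "step_arm", "arguments": {"targets": [0,0,0.001,0,0,0,0.002,0,0,0,0.003,0,0,0,0.003,0]}}

```text
t: 9.05
tool_pos: [0.5488, 0.1011, 0.1238]
tool_rot: [-3.128, 0.267, -0.003]
contact_force: [-3.8, -0.8, 7.0]
opening: 0.0
```

Request:
{"name": "step_arm", "arguments": {"targets": [0,0,0.0015,0,0,0,0.003,0,0,0,0.003,0]}}

```text
t: 9.3
tool_pos: [0.549, 0.1011, 0.1236]
tool_rot: [-3.128, 0.267, -0.002]
contact_force: [-7.1, -0.8, 13.9]
opening: -0.0001
```

Request:
{"name": "step_arm", "arguments": {"targets": [0,0,-0.01,0,0,0,-0.04,0,0,0,-0.07,0,0,0,-0.09,0,-0.02,0.01,-0.1,0,-0.06,0.01,-0.1,0,-0.09,0.01,-0.1,0,-0.13,0.01,-0.1,0,-0.16,0.0,-0.1,0,-0.16,0,-0.1,0,-0.16,0,-0.1,0]}}

```text
t: 10.22
tool_pos: [0.3906, 0.1285, 0.2238]
tool_rot: [-3.128, 0.264, -0.006]
contact_force: [0.1, -0.5, -0.6]
opening: -0.0
```

Run:
```python
from fit import *
o=monitor.get_obs(); print(o["t"],o["tool_pos"],o["contact_force"])
c,s=np.cos(v[2]),np.sin(v[2])
for nm in ["side","scene"]:
    p=imaging.get_image(nm); np.save("pics/%s6.npy"%nm,p,allow_pickle=True)
    b=(185,140,325,300)
    im=cv2.cvtColor(p["color"],cv2.COLOR_RGB2BGR)[b[1]:b[3],b[0]:b[2]]; cv2.imwrite("pics/%s6.png"%nm,cv2.resize(im,None,fx=3.7,fy=3.7,interpolation=cv2.INTER_CUBIC))
    f=K(p); vv,uu=np.mgrid[0:384,0:512]; d=p["depth"]
    C=np.stack([(uu-p["cx"])/f*d,(vv-p["cy"])/f*d,d],-1).reshape(-1,3); X=(C-p["t"])@p["R"]
    L=X-np.array([v[0],v[1],0]); L=np.stack([c*L[:,0]+s*L[:,1],-s*L[:,0]+c*L[:,1],L[:,2]],1)
    for a in (-.04,-.02,0,.06,.08): 
        m=(d.ravel()>0)&(abs(L[:,1])<.095)&(abs(L[:,1])>.05)&(abs(L[:,0]-a)<.01)&(L[:,2]<.15)&(L[:,2]>.07); print(nm,a,m.sum(),np.median(L[m][:,2]))
```

```text
10.2167 [0.39063223 0.12846987 0.22384462] [ 0.12855331 -0.47326698 -0.59708478]
side -0.04 141 0.12258605717509662
side -0.02 137 0.12262545849937127
side 0 139 0.1227001631105322
side 0.06 123 0.12277537670372922
side 0.08 132 0.1225574192708663
scene -0.04 131 0.12316581866775964
scene -0.02 135 0.12357079969502006
scene 0 128 0.1235603732889187
scene 0.06 135 0.12334583005075586
scene 0.08 123 0.1233837515057099
```

View pics/side6.png

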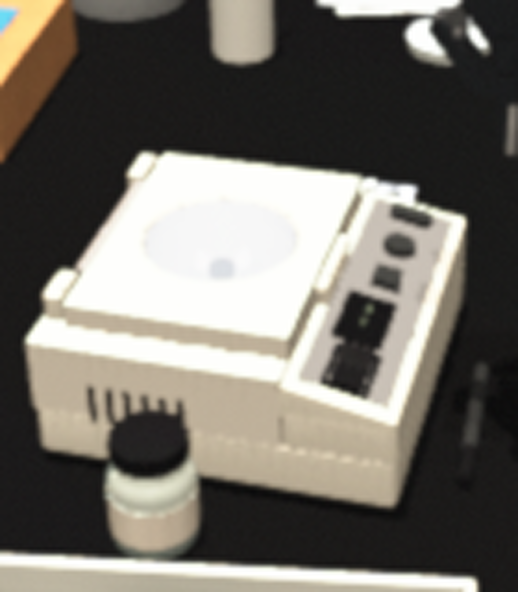

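Run:
```python
from fit import *
t=W(v,pan(-.06,.008,-.002)); t[2]=.125; print(t,plan(t,v[2]))
```

```text
[0.46727846 0.0546217  0.125     ] (array([0.0866, 0.0597, 0.099 ]), np.float64(0.0067))
```

Request:
{"name": "step_arm", "arguments": {"targets": [0.03,0.02,0,0,0.06,0.04,0.0,0,0.086,0.06,0.02,0,0.086,0.06,0.05,0,0.087,0.06,0.08,0,0.087,0.06,0.093,0,0.087,0.06,0.098,0,0.087,0.06,0.098,0,0.087,0.06,0.098,0]}}

```text
t: 11.07
tool_pos: [0.4687, 0.0539, 0.1267]
tool_rot: [-3.128, 0.268, -0.006]
contact_force: [-0.4, 0.1, 0.9]
opening: 0.0001
```

Run:
```python
from fit import *
o=monitor.get_obs(); print(o["t"],o["tool_pos"],o["contact_force"],plan(W(v,pan(-.06,.008,-.002)),v[2],o))
for nm in ["side","wrist"]:
    p=imaging.get_image(nm); u=proj(p,o["tool_pos"]).astype(int); print(u,proj(p,W(v,pan(-.06,.008))))
    x0,y0=u[0]-60,u[1]-60
    im=cv2.cvtColor(p["color"],cv2.COLOR_RGB2BGR)[y0:u[1]+60,x0:u[0]+60]; im=cv2.convertScaleAbs(im,alpha=1.6)
    cv2.imwrite("pics/%s7.png"%nm,cv2.resize(im,None,fx=4.5,fy=4.5,interpolation=cv2.INTER_CUBIC))
```

```text
11.0667 [0.46865758 0.05390526 0.12667868] [-0.36848126  0.13208183  0.86619789] (array([-0.0016, -0.0004,  0.0258]), np.float64(0.0062))
[293 196] [292.67100389 204.81595587]
[252 242] [252.62910748 224.32953188]
```

View pics/side7.png

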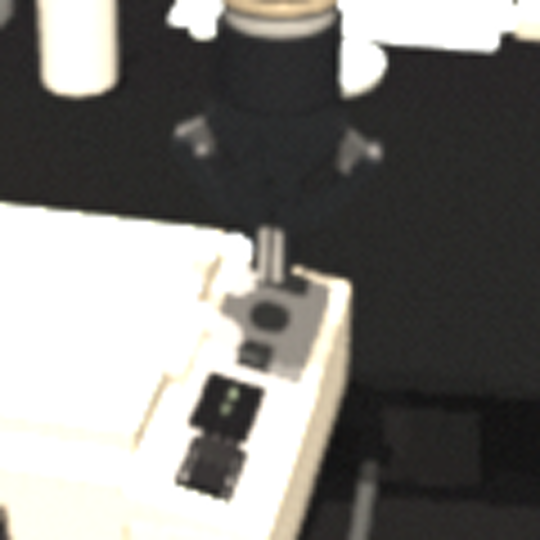

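View pics/wrist7.png

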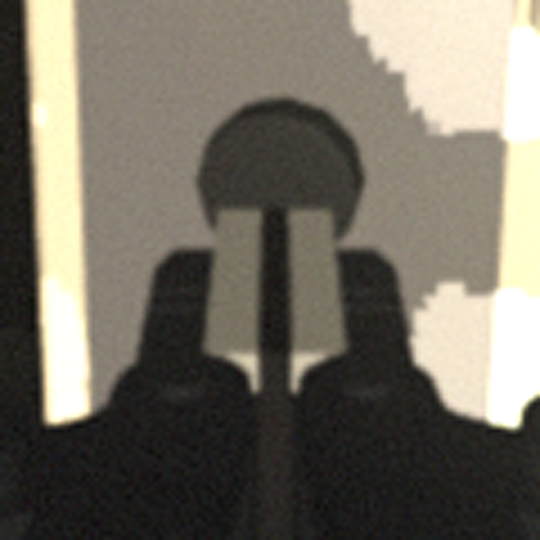

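Request:
{"name": "step_arm", "arguments": {"targets": [-0.001,-0.001,0.008,0,-0.001,-0.001,0.015,0,-0.001,-0.001,0.019,0,-0.001,-0.001,0.021,0,-0.001,-0.001,0.021,0]}}

```text
t: 11.58
tool_pos: [0.4677, 0.0554, 0.1059]
tool_rot: [-3.128, 0.267, -0.007]
contact_force: [0.2, 0.7, 0.3]
opening: 0.0004
```

Request:
{"name": "step_arm", "arguments": {"targets": [0,0,0.003,0,0,0,0.006,0,0,0,0.008,0,0,0,0.009,0,0,0,0.01,0,0,0,0.01,0]}}

```text
t: 12.08
tool_pos: [0.469, 0.0553, 0.0973]
tool_rot: [-3.128, 0.267, -0.011]
contact_force: [2.0, -1.4, 5.7]
opening: 0.0001
```

Request:
{"name": "step_arm", "arguments": {"targets": [0,0,0.002,0,0,0,0.002,0,0,0,0.002,0,0,0,0.002,0,0,0,0.002,0,0,0,0.002,0,0,0,0.002,0,0,0,0.002,0,0,0,0.002,0,0,0,0.002,0,0,0,0.002,0,0,0,0.002,0]}}

```text
t: 13.08
tool_pos: [0.4693, 0.0553, 0.097]
tool_rot: [-3.128, 0.267, -0.011]
contact_force: [-4.9, -0.3, 11.8]
opening: -0.0002
```

Request:
{"name": "step_arm", "arguments": {"targets": [0,0,0.0015,0,0,0,0.0015,0,0,0,0.0015,0,0,0,0.0015,0,0,0,0.0015,0,0,0,0.0015,0,0,0,0.0015,0,0,0,0.0015,0,0,0,0.0015,0,0,0,0.0015,0,0,0,0.0015,0,0,0,0.0015,0]}}

```text
t: 14.08
tool_pos: [0.4694, 0.0553, 0.097]
tool_rot: [-3.128, 0.267, -0.01]
contact_force: [-4.3, 0.2, 11.0]
opening: 0.0002
```

Request:
{"name": "step_arm", "arguments": {"targets": [0,0,0.0015,0,0,0,0.0015,0,0,0,0.0015,0,0,0,0.0015,0,0,0,0.0015,0,0,0,0.0015,0,0,0,0.0015,0,0,0,0.0015,0,0,0,0.0015,0,0,0,0.0015,0,0,0,0.0015,0,0,0,0.0015,0]}}

```text
t: 15.08
tool_pos: [0.4693, 0.0553, 0.097]
tool_rot: [-3.129, 0.266, -0.008]
contact_force: [-5.3, -0.9, 10.1]
opening: -0.0001
```

Run:
```python
from fit import *
o=monitor.get_obs(); print(o["t"],o["tool_pos"],o["contact_force"])
p=imaging.get_image("side"); im=cv2.cvtColor(p["color"],cv2.COLOR_RGB2BGR)[140:300,185:325]; cv2.imwrite("pics/s8.png",cv2.resize(im,None,fx=3.7,fy=3.7,interpolation=cv2.INTER_CUBIC))
```

```text
15.0833 [0.46933181 0.05526983 0.09703363] [-5.28008458 -0.92527948 10.0849302 ]
```

View pics/s8.png

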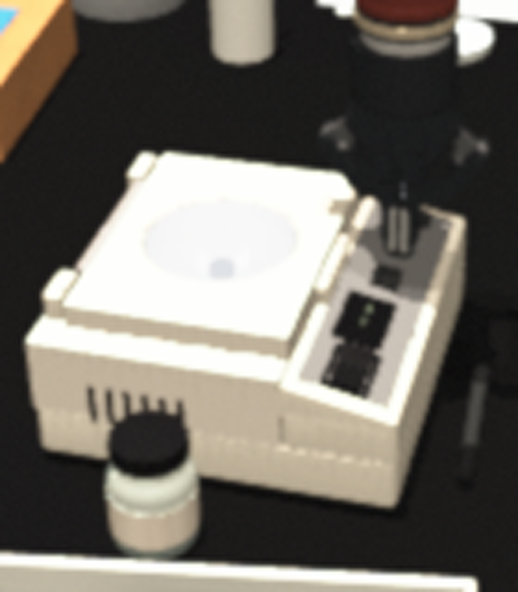

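Held since about t=12.0; about half a second more, then release straight up.

Request:
{"name": "step_arm", "arguments": {"targets": [0,0,0.0015,0,0,0,0.0015,0,0,0,0.0015,0,0,0,0.0015,0,0,0,0.0015,0,0,0,0.0015,0,0,0,-0.01,0,0,0,-0.03,0,0,0,-0.06,0,0,0,-0.09,0,0,0,-0.11,0,0,0,-0.11,0]}}

```text
t: 16.13
tool_pos: [0.4711, 0.0551, 0.2126]
tool_rot: [-3.128, 0.266, -0.022]
contact_force: [0.1, -0.9, 0.5]
opening: 0.0002
```

Request:
{"name": "step_arm", "arguments": {"targets": [-0.03,0,0,0,-0.06,0,0,0,-0.08,0,0,0,-0.08,0,0,0,-0.08,0,0,0,-0.08,0,0,0]}}

```text
t: 16.63
tool_pos: [0.3923, 0.0685, 0.2109]
tool_rot: [-3.128, 0.266, -0.02]
contact_force: [-0.0, 0.7, -0.5]
opening: -0.0003
```

Run:
```python
from fit import *
o=monitor.get_obs(); print(o["t"],o["tool_pos"],o["contact_force"],o["dq"].round(3))
p0=np.load("pics/side0.npy",allow_pickle=True).item()
for nm in ["side","scene"]:
    p=imaging.get_image(nm); im=cv2.cvtColor(p["color"],cv2.COLOR_RGB2BGR)[140:300,185:325]; cv2.imwrite("pics/%s9.png"%nm,cv2.resize(im,None,fx=3.7,fy=3.7,interpolation=cv2.INTER_CUBIC))
    for n_,X in [("round",pan(-.06,.008)),("sq",pan(-.016,.008)),("obl",pan(-.104,.008)),("rockL",pan(.108,.005)),("rockR",pan(.082,.010)),("lid",(-.035,.06,.124))]:
        u=proj(p,W(v,X)); print(nm,n_,W(v,X).round(4),back(p,*u.round()).round(4))
```

```text
16.6333 [0.39229753 0.0685323  0.21094751] [-0.0187305   0.68688006 -0.48898013] [-0.005  0.018 -0.019 -0.    -0.002  0.   ]
side round [0.4692 0.0543 0.1013] [0.4683 0.0536 0.1003]
side sq [0.477  0.0976 0.1013] [0.4778 0.0933 0.0999]
side obl [0.4615 0.011  0.1013] [0.4611 0.0102 0.0998]
side rockL [0.4994 0.2195 0.0984] [0.4999 0.2192 0.0976]
side rockR [0.4938 0.1941 0.1033] [0.494  0.1915 0.1018]
side lid [0.5461 0.1624 0.124 ] [0.547  0.1592 0.1228]
scene round [0.4692 0.0543 0.1013] [0.4689 0.0524 0.101 ]
scene sq [0.477  0.0976 0.1013] [0.4778 0.0994 0.1015]
scene obl [0.4615 0.011  0.1013] [0.4627 0.0087 0.101 ]
scene rockL [0.4994 0.2195 0.0984] [0.5005 0.2192 0.0965]
scene rockR [0.4938 0.1941 0.1033] [0.4941 0.1923 0.1033]
scene lid [0.5461 0.1624 0.124 ] [0.5476 0.1618 0.1227]
```

View pics/side9.png

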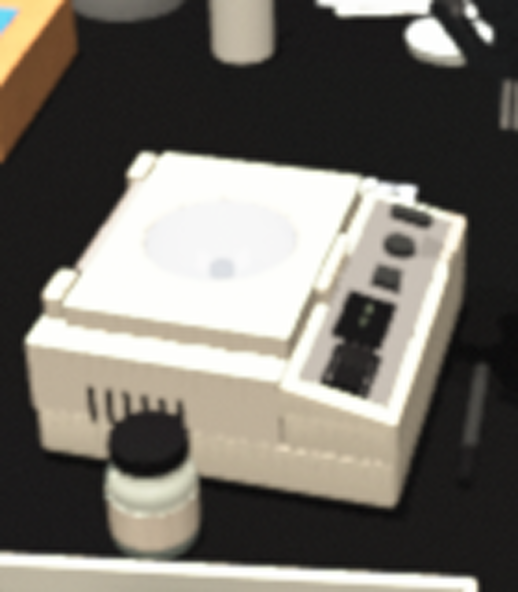

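Run:
```python
from fit import *
print(ticket.finish_job())
```

```text
the job is handed in; nothing more can be done
None
```

I carried out the quick spin in the order asked and handed it in at about t = 16.7 s. The hand-in gives no verdict.

1. **Rocker:** I pressed the raised left end down with shut fingertips until it stopped, at about 16 N. Depth images afterwards show the left half at about 0.097 m and the right half at about 0.103 m, so it is fully tipped to on.
2. **Lid:** I followed its arc down slowly, with 1–3 N readings on the way. The last 2 mm were pressed at up to 14 N. Its top then measured flat at 0.123 m, against 0.124 m when shut.
3. **Round key:** I held it at its lower stop from about t = 12.0 to 15.6 s, at 6–12 N, then let go straight up.

In the last images all three keys read up, the lid is shut and the rocker is on. The centrifuge, jar and marker look unmoved, and the robot is clear of everything. I did not measure the other loose items, but the arm went nowhere near them.

None of the last checks failed. The centrifuge position from the room cameras and from the wrist camera differed by about 3 mm, so I used a value between the two. I saw small sideways forces of 4–8 N while pressing against the stops, but nothing shifted visibly.

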